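# Start and seat the filler cap of a gear unit

### The arm

A 6-joint arm with a two-finger parallel gripper is mounted at the origin on a cart in front of the work surface, level with it; the furniture and walls round the work are solid. World frame = base frame: x ahead of the robot, y to its left, z up, the work surface at z = 0. Lengths are in m, angles in rad, forces in N, time in s.
With the tool pointing down it reaches from about 0.25 to 0.775 m from the base axis. Payload 4 kg.
Tool frame: the origin (TCP) lies at the very end of the fingers, on their centre line; the grasp point (between the pads) lies 19 mm behind it; z points along the fingers, y is the line along which they close (so a half turn about z gives the same grasp; the last joint's range is limited). The gripper opens to 85 mm and grips with 20 to 120 N. Pads are 22 mm wide; open, the fingers measure 114 mm over their backs; the gripper's body (76 mm by 85 mm) begins 54 mm behind the grasp point. The pads swing forward as they close: fully open they stand 13 mm farther back than shut.
Start: joints at [-1.361, 0.087, 1.371, -0, 1.684, -0.103], TCP at [0.169, -0.523, 0.231] pointing down, gripper open.
Joint ranges: [-3.1, 3.1], [-0.76, 2.03], [0.27, 2.55], [-1.08, 4.22], [0.17, 2.65], [-2.57, 2.57]. Speed limits (rad/s): [2.79, 2.79, 3.14, 3.14, 3.14, 3.14].

### API

Orientations are given as a rotation vector (axis times angle).
In Python, from workcell import sensors, eyes, order, finder gives the robot as it stands.
- The arm moves only by the tool play_rows, never from a script. Its argument "series" is a list of rows, each a list of 2 entries, a list of its own where there are three numbers: the shift along the tool's x, y, z in units of 40 mm (1.0 is 40 mm), then the turn, a rotation vector about the tool's x, y, z in units of 6 degrees (1.0 is 6 degrees). In form: [[[tx, ty, tz], [ax, ay, az]], ...]. A call has 1 to 12 rows; each row is the pose to reach, as a shift and turn from the pose commanded when the call began, along the tool's axes at that moment; what a row does not reach only later rows make up. A row lasts 1/12 s, in which the tool goes at most 41.7 mm and 7.16 degrees, less where a joint would pass 70% of its speed; a pose out of reach is approached as far as the arm can. A call with a gripper value outside its range is refused whole. "gripper" is the finger opening in mm, from 0 to 85.4, set as the call begins (left out, the last holds). The fingers move at their own pace and stop on an object; "grip_force" is the grip in N (left out, the last holds). Time passes only in rows, so rows that repeat a pose let the fingers close. It gives the time, the measured TCP pose, the force, the opening and the grip force at its end, in the units of the state.
- sensors.get_obs(): the state, without advancing time (a new reading comes with each control period).
- eyes.get_image(name): name is "scene" or "top"; returns a dict with "pixels" (480x640x3 uint8, blue, green, red), "depth" (480x640 float32, m along the optical axis (not along the pixel's ray), 0 where there is no reading), "K" (3x3 intrinsics, pixels), "xyz" and "attitude" of the camera in the world. Camera axes: x right, y down, z forward; pixel columns grow to the right and rows downward; lengths in m; the calibration is good to about 2 mm. A picture is of the moment at which its call begins.
- order.finish_job(): hands the job in; it is judged then, once.
Trained networks look in a picture, given as the dict that the camera call returned (one of the last four; its "shot" number tells which), for a name from the list of things; names that differ only in an ending like _2 or _b are one class to them, and where a whole thing is asked for, a point or a joint stands for the part that bears it (a point fixed in the world has none). Each returns a list of dicts, best first, with "confidence" (0 to 1); they miss things now and then, are a little off and sometimes report something else, mostly with a low value. They report only what shows in the picture. A call takes as long as a camera call. They do not tell look-alikes from the thing itself.
- finder.search_frame(target, picture): "rect" ([left, top, right, bottom] in pixels, round what is visible of it).
- finder.regions_of(target, picture): "mask" (480x640 bool, what is visible of it) and "rect" ([left, top, right, bottom] in pixels, round what is visible of it).
The state is a dict: "time_s": time; "joints": joint angles; "qvel": joint speeds; "joint_efforts": joint torques, N m; "tcp_pos": TCP position; "eef_rot": TCP orientation; "ft_force": force on the tool from outside, world axes, zero at the start; "moment": the same for the moment, N m; "gripper_width": finger opening in m; "finger_force": force on a finger pad.
Only numpy, scipy, OpenCV 4.12 (cv2) and the standard library are available. Lean on these libraries where they do the work, as an engineer would, in place of code of your own. Each camera call takes 0.05 s, during which the arm holds its last target. There are 200 camera calls.

### The job

The gear unit has been topped up with oil: put its yellow star-knob filler cap back on. Set the cap upright in the filler neck, turn it backwards (anticlockwise from above) under light pressure until you feel it drop into the thread, then screw it forwards (clockwise) until it sits snug on its black seal, and let go. Stop turning as soon as it resists - never force the thread - and leave the other things on the bench where they are.

Things in the scene. Friction and masses are not known exactly. Their poses are not given: they have to be found in the camera images.
- filler_cap: Yellow filler cap, 0.12 kg, standing on its black plug. Origin under the plug's nose, z up the axis. Plug 30 mm across up to z 24 mm, its nose chamfered to 25 mm over 4 mm; flange 56 mm across, z 24 to 29 mm; star knob z 29 to 51 mm. Three lugs 120 deg apart (one at +x), 24 deg wide, reach 20 mm radius, z 8 to 11.5 mm.
- knob (a point): Middle of the cap's star knob, 40 mm above the nose, axes as the cap's. Four lobes: two crossed bars along the cap's x and y, each 46 mm long, 16 mm wide, 22 mm high; a grasp along x or y closes on two flat lobe ends 46 mm apart, above the flange.
- gear_unit: Grey worm gear unit fixed to the bench, about 132 x 125 x 86 mm with feet and motor flange; origin on the bench under its centre. The steel filler neck (filler_neck) stands centred on its top, outside 52 mm, bore 42 mm. In it is a right-hand thread with three starts 120 deg apart, lead 12 mm a turn. Where round the neck the starts lie is NOT known and differs each time.
- neck_mouth (a point): Centre of the neck's metal rim, on its axis, 112 mm above the bench; z up. The cap's nose is 12.7 to 15.6 mm below it while the cap is not yet in the thread, 19.6 mm when it has just dropped in, 20.4 to 21.7 mm when snug. The cap has 1 mm of play all round.
- neck_lands (a point): Point on the axis, 106.5 mm up, level with the tops of the lands, where the lugs of a cap set in at random rest: nose 13.2 to 15.6 mm below the rim. Turned back it climbs 2.4 mm in 78 deg at most, then drops in. Blunt ears end the lands: turned forwards it runs hard against them. It may also come to rest on the ears (nose 12.7 to 13.3 mm below the rim); then it first falls 2.8 mm onto a land.
- neck_starts (a point): Point on the axis, 100.3 mm up, level with the lugs' undersides after the drop, some 6 mm below the lands. Dropped in, the cap can turn back 12 deg at most before it meets an ear. From the ears' tops the drop is up to 112 deg back; about once in ten times the cap drops in at once when set down.
- seal (a joint): Squeeze of the black rubber ring on the rim, m, 0 when free; 52 mm across, top 4 mm over the rim, 9 N per mm; reading too noisy to use. Turned forwards from the drop the cap sinks 0.2 mm per 6 deg with little resistance; from some 0.6 rad on the seal resists, 0.95 to 1.25 rad is snug (0.15 to 0.35 N m), at 1.35 to 1.55 rad is a hard stop. Friction then holds it.
- oil_bottle: Bystander: dark squeeze bottle with a purple nozzle, 54 mm across, 218 mm high, standing; origin under its centre. May swap places with the oil gun.
- oil_gun: Bystander: small grey push oil gun, 41 x 46 x 179 mm, standing; origin under its centre.
- mug: Bystander: white spotted mug, 82 x 117 x 91 mm with its handle; origin on the bench under its middle.
- tape_roll: Bystander: black tape roll lying flat, 58 x 56 x 19 mm; origin under its centre.
Not all that is in view belongs to the job. Of the things that look like the filler_cap, take the one that is farthest to the robot's left at the start.

How it is judged:
On the way:
1. the cap has dropped into the thread starts of the neck, about upright (z of filler_cap in the frame of neck_mouth below -0.0185 m and horizontal distance between filler_cap and neck_mouth below 0.004 m and angle between filler_cap's own z axis and vertical below 0.15 rad).
At the end, for the whole second after the job is handed in: The cap stands upright in the neck (tilt under 0.05 rad, within 3 mm of the axis, nose at least 20.3 mm below the rim), released and at rest, and its thread holds the seal squeezed by more than 0.5 mm (value of joint seal above 0.0005 m and z of filler_cap in the frame of neck_mouth below -0.0203 m and angle between filler_cap's own z axis and vertical below 0.05 rad and horizontal distance between filler_cap and neck_mouth below 0.003 m and linear speed of filler_cap below 0.02 m/s); the robot touches nothing.
It fails at once if the thread is forced: the cap and the neck with its seal press on each other with over 70 N, summed over all their contacts (contact force between filler_cap and filler_neck above 70 N).
It fails at once if a bystander is knocked: bottle, oil gun, mug or tape moved by over 20 mm (distance of any of oil_bottle, oil_gun, mug, tape_roll from where it was at the start of the episode above 0.02 m).
It also fails if it takes over 58 s, if anything falls off the work surface, if the arm or the gripper's body presses on something with over 40 N, if the wrist force passes 120 N, or if a joint passes its speed limit or range.

## Working session

There is one attempt and no reset: what is moved stays moved. The work goes in short steps, Python scripts to look and compute and a tool call to move; the robot and the scene stay as the last step left them, time stands still between calls to the robot, and variables do not carry over. Pictures are saved under pics/ and viewed, at most 10 in all, crops included, and the job is handed in when it is done.

Besides the shell and the picture viewer there is one more tool, called after "Call:" in YAML: its name, and indented under it one key for each argument. play_rows: Moves the arm, as the interface text tells. Its arguments: {"type":"object","properties":{"series":{"type":"array","items":{"type":"array"}},"gripper":{"type":"number"},"grip_force":{"type":"number"}},"required":["series"]}

```bash
mkdir -p pics; ls; cat > h.py <<'E'
import numpy as np, cv2
from scipy.spatial.transform import Rotation as R
from workcell import sensors, eyes, order, finder
def rot(a):
    a=np.array(a,float)
    if a.shape==(3,3): return a
    return R.from_rotvec(a).as_matrix() if a.size==3 else R.from_quat(a).as_matrix()
def cloud(p):
    d=p["depth"]; K=np.array(p["K"]); v,u=np.mgrid[0:480,0:640]
    c=np.stack([(u-K[0,2])/K[0,0]*d,(v-K[1,2])/K[1,1]*d,d],-1)
    w=c@rot(p["attitude"]).T+np.array(p["xyz"]); w[d==0]=np.nan
    return w
E
python3 - <<'E'
from h import *
for n in("scene","top"):
    p=eyes.get_image(n); cv2.imwrite(f"pics/{n}0.png",p["pixels"]); w=cloud(p); print(n,p["xyz"],p["attitude"])
    for t in("filler_cap","gear_unit","oil_bottle","oil_gun","mug","tape_roll"):
        for r in finder.regions_of(t,p):
            m=r["mask"]; print(t,round(r["confidence"],2),np.round(r["rect"]),np.round(np.nanmedian(w[m],0),3),np.round(np.nanmax(w[m][:,2]),3))
print(sensors.get_obs())
E
```

```text
pics
scene [0.23609557 0.43437614 0.8714849 ] [-0.78410979  2.67098723 -0.94373728]
filler_cap 0.7 [359. 228. 382. 252.] [ 0.485 -0.173  0.042] 0.056
filler_cap 0.63 [432. 226. 455. 250.] [ 0.342 -0.263  0.042] 0.056
filler_cap 0.57 [381. 207. 406. 224.] [ 0.474 -0.273  0.04 ] 0.056
gear_unit 0.78 [257. 245. 321. 316.] [0.557 0.055 0.073] 0.092
gear_unit 0.66 [306. 212. 330. 231.] [ 0.638 -0.173  0.016] 0.022
oil_bottle 0.87 [263. 139. 286. 208.] [ 0.762 -0.168  0.11 ] 0.218
oil_gun 0.57 [186. 262. 209. 292.] [0.751 0.143 0.061] 0.14
mug 0.95 [209. 202. 256. 244.] [ 0.78  -0.03   0.055] 0.095
tape_roll 0.83 [303. 212. 330. 230.] [ 0.639 -0.175  0.016] 0.022
top [ 0.50272667 -0.07386557  0.98036117] [-2.20781925  2.17057409 -0.08635632]
filler_cap 0.7 [359. 275. 382. 299.] [ 0.49  -0.183  0.047] 0.057
gear_unit 0.7 [241. 206. 311. 278.] [0.582 0.027 0.077] 0.121
oil_bottle 0.79 [356. 126. 391. 171.] [ 0.762 -0.179  0.141] 0.219
oil_bottle 0.49 [241. 207. 307. 275.] [0.583 0.029 0.077] 0.117
oil_gun 0.71 [213. 147. 238. 173.] [0.754 0.129 0.072] 0.134
mug 0.61 [282. 123. 327. 175.] [ 0.785 -0.038  0.041] 0.095
tape_roll 0.87 [355. 204. 380. 233.] [ 0.641 -0.178  0.019] 0.024
tape_roll 0.73 [360. 276. 381. 302.] [ 0.49  -0.183  0.049] 0.057
{'time_s': 0.7, 'joints': array([-1.36108923e+00,  8.71813509e-02,  1.37065797e+00,  3.38766217e-06,
        1.68357823e+00, -1.03064580e-01]), 'qvel': array([ 0.0005988 , -0.00103899, -0.00013681, -0.00110985,  0.00091827,
       -0.0011809 ]), 'joint_efforts': array([-6.24155364e-04, -3.51590073e+01, -3.13378215e+01, -2.85532233e-04,
        1.30535823e-04,  1.70203879e-05]), 'tcp_pos': array([ 0.16925632, -0.52334805,  0.23137243]), 'eef_rot': array([3.10308203e+00, 4.89273845e-01, 1.99374376e-05]), 'ft_force': array([-0.0249321 , -0.05195255,  0.12539128]), 'moment': array([-0.02961882,  0.01409139, -0.0278352 ]), 'finger_force': 0.0, 'gripper_width': 0.08521644146835204}
```

```bash
python3 - <<'E'
import cv2,numpy as np
a=cv2.imread("pics/scene0.png")[120:340,170:470];b=cv2.imread("pics/top0.png")[110:330,200:500]
cv2.imwrite("pics/m1.png",np.vstack([cv2.resize(a,(750,300))[:, :],cv2.resize(b,(750,300))]))
cv2.imwrite("pics/m1.png",np.hstack([cv2.resize(a,(400,293)),cv2.resize(b,(400,293))]))
E
```

```text
(no output)
```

View pics/top0.png

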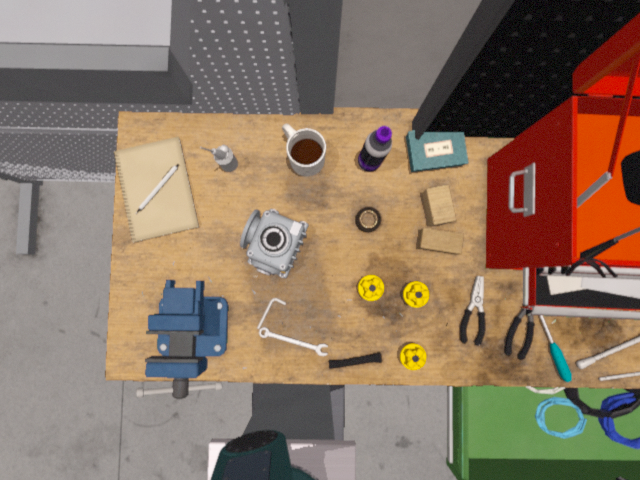

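View pics/scene0.png

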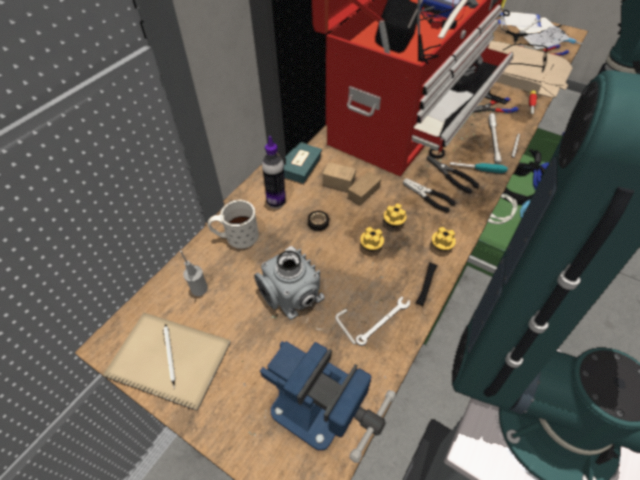

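The scene and top views agree. Three yellow caps could be the target, at top pixels (371,288), (416,294) and (412,356). The one farthest left (largest y, about -0.18) is (371,288), so I choose it. The gear unit's neck is at top (273,238). I'll check the choice in a close crop.

```bash
cat >> h.py <<'E'
def project(p,X):
    c=(np.atleast_2d(X)-np.array(p["xyz"]))@rot(p["attitude"]); q=c@np.array(p["K"]).T; return q[:,:2]/q[:,2:]
def onplane(p,uv,z):
    K=np.array(p["K"]); uv=np.atleast_2d(uv).astype(float)
    d=np.c_[(uv-K[:2,2])/[K[0,0],K[1,1]],np.ones(len(uv))]@rot(p["attitude"]).T
    o=np.array(p["xyz"]); return o+d*((z-o[2])/d[:,2])[:,None]
E
python3 - <<'E'
from h import *
p=eyes.get_image("top"); s=eyes.get_image("scene"); im=p["pixels"]
print(p["K"][0],s["K"][0])
for r in finder.search_frame("neck_mouth",p)+finder.search_frame("filler_neck",p) if 0 else []: print(r)
a=cv2.resize(im[268:308,351:391],(400,400),interpolation=cv2.INTER_CUBIC)
b=cv2.resize(im[218:258,253:293],(400,400),interpolation=cv2.INTER_CUBIC)
c=cv2.resize(s["pixels"][220:260,352:392],(400,400),interpolation=cv2.INTER_CUBIC)[:200]
cv2.imwrite("pics/crop1.png",np.hstack([a,b]))
w=cloud(p)
hsv=cv2.cvtColor(im,cv2.COLOR_BGR2HSV); y=(hsv[...,0]>18)&(hsv[...,0]<36)&(hsv[...,1]>140)
m=np.zeros_like(y); m[268:308,351:391]=y[268:308,351:391]
P=w[m]; print(m.sum(), np.nanpercentile(P,[0,5,50,95,100],axis=0).round(4))
uv=np.argwhere(m)[:,::-1]; rc=(uv.min(0)+uv.max(0))/2; print("bbox c",rc,onplane(p,rc,0.03))
n=w[218:258,253:293]; k=n[...,2]>0.105; print("rim pts",k.sum(),np.nanmedian(n[k],0)); 
print(np.round(np.nanmin(n[k],0),4),np.round(np.nanmax(n[k],0),4))
E
```

```text
[439.73917124   0.         323.31027893] [442.81407406   0.         314.96786126]
575 [[ 0.4582 -0.2179 -0.0042]
 [ 0.4642 -0.2089  0.0009]
 [ 0.4893 -0.1827  0.0324]
 [ 0.5133 -0.1612  0.0534]
 [ 0.5183 -0.1569  0.0558]]
bbox c [370.5 287.5] [[ 0.48867557 -0.18410182  0.03      ]]
rim pts 283 [0.5852713  0.02043445 0.11528696]
[ 0.559  -0.0058  0.105 ] [0.61   0.0451 0.1218]
```

View pics/crop1.png

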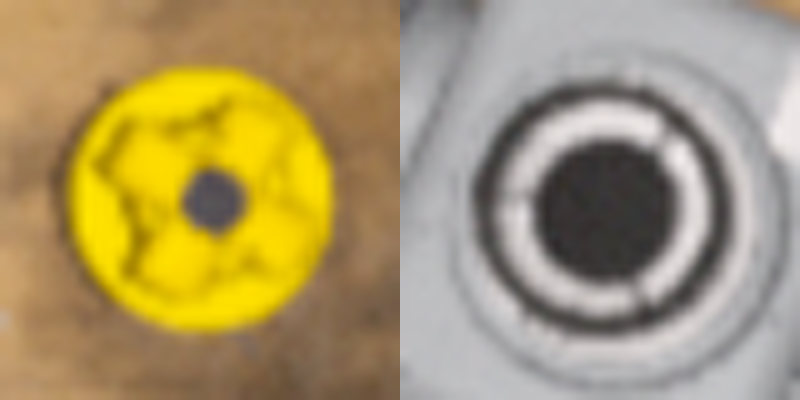

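The crop shows the yellow cap centred at top pixel (371.8, 287.5). Its bars run about 28 deg down to the right. The neck's black seal ring is centred at top pixel (273.0, 238.2).

```bash
cat >> h.py <<'E'
def plan(pos,yaw_deg):
    """tool shift (units 40mm) and rotvec (units 6deg) to have TCP at pos, tool down, tool y at yaw"""
    o=sensors.get_obs(); T=R.from_rotvec(o["eef_rot"]); y=np.radians(yaw_deg)
    Y=np.array([np.cos(y),np.sin(y),0]); Z=np.array([0,0,-1.]); G=R.from_matrix(np.c_[np.cross(Y,Z),Y,Z])
    print("shift",np.round(T.inv().apply(np.array(pos)-o["tcp_pos"])/.04,3),"turn",np.round(np.degrees((T.inv()*G).as_rotvec())/6,3))
    state(o)
def state(o=None):
    o=o or sensors.get_obs(); m=R.from_rotvec(o["eef_rot"]).as_matrix()
    print("t",round(o["time_s"],2),"tcp",o["tcp_pos"].round(4),"yaw",round(float(np.degrees(np.arctan2(m[1,1],m[0,1]))),1),"tilt",np.degrees(np.arccos(-m[2,2])).round(2),"F",o["ft_force"].round(1),"M",o["moment"].round(2),"w",round(o["gripper_width"],4),"ff",round(float(o["finger_force"]),1),"j6",o["joints"][5].round(2))
E
python3 - <<'E'
from h import *
p=eyes.get_image("top"); s=eyes.get_image("scene")
c=onplane(p,[371.8,287.5],.051)[0]; a=onplane(p,[371.8+10*.88,287.5+10*.48],.051)[0]; print(c,onplane(p,[370.5,287.5],.029)[0], np.degrees(np.arctan2(*(a-c)[1::-1])))
print("neck",onplane(p,[273.0,238.2],.116))
# scene check
print("proj scene cap",project(s,[c]), "neck",project(s,onplane(p,[273.0,238.2],.116)))
hsv=cv2.cvtColor(s["pixels"],cv2.COLOR_BGR2HSV); y=(hsv[...,0]>18)&(hsv[...,0]<36)&(hsv[...,1]>140)
a=cv2.resize(s["pixels"][220:260,352:392],(400,400),interpolation=cv2.INTER_CUBIC)
b=cv2.resize(s["pixels"][240:280,270:310],(400,400),interpolation=cv2.INTER_CUBIC)
cv2.imwrite("pics/crop2.png",np.hstack([a,b]))
plan([c[0],c[1],.13],-29)
E
```

```text
[ 0.48903147 -0.18440832  0.051     ] [ 0.48866078 -0.18421781  0.029     ] -117.64923364267288
neck [[0.58362438 0.01919386 0.116     ]]
proj scene cap [[372.07788406 233.44501566]] neck [[288.35035415 259.24013919]]
shift [10.214 -5.602  2.533] turn [ 1.000e-03  1.000e-03 -7.179e+00]
t 0.9 tcp [ 0.1692 -0.5233  0.2314] yaw -72.1 tilt 0.01 F [-0.2 -0.3  0.1] M [-0.01  0.   -0.01] w 0.0852 ff 0.0 j6 -0.1
```

View pics/crop2.png

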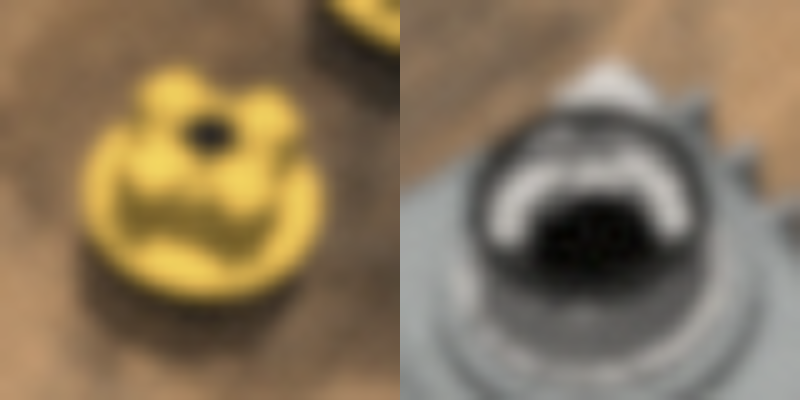

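The scene crop shows the cap standing upright with its hub at about (372.5, 232.5). The neck is at about (288.5, 259), which matches the top-camera estimate to about 1 px. I'll squeeze the cap once crosswise to centre it and then regrasp at 90 deg.

Call:
play_rows:
  series:
    - [[0.85,-0.47,0.15],[0,0,1]]
    - [[1.7,-0.93,0.3],[0,0,2]]
    - [[2.55,-1.4,0.5],[0,0,3]]
    - [[3.4,-1.87,0.7],[0,0,4]]
    - [[4.25,-2.33,0.9],[0,0,5]]
    - [[5.1,-2.8,1.1],[0,0,6]]
    - [[5.95,-3.27,1.3],[0,0,7]]
    - [[6.8,-3.73,1.6],[0,0,7.65]]
    - [[7.65,-4.2,1.9],[0,0,7.65]]
    - [[8.5,-4.67,2.2],[0,0,7.65]]
    - [[9.35,-5.13,2.5],[0,0,7.65]]
    - [[10.2,-5.6,2.6],[0,0,7.65]]
  gripper: 85
  grip_force: 30

```text
time_s: 1.9
tcp_pos: [0.4886, -0.1825, 0.1254]
eef_rot: [-3.048, 0.759, 0.004]
ft_force: [0.3, -0.4, 0.3]
gripper_width: 0.0848
finger_force: 0.0
```

```bash
python3 -c "
from h import *
plan([.489,-.1843,.032],-118)"
```

```text
shift [0.036 0.034 2.334] turn [0.002 0.026 0.005]
t 1.9 tcp [ 0.4886 -0.1825  0.1254] yaw -118.0 tilt 0.16 F [ 0.3 -0.4  0.3] M [-0.01 -0.03 -0.01] w 0.0848 ff 0.0 j6 1.59
```

Call:
play_rows:
  series:
    - [[0,0,0.8],[0,0,0]]
    - [[0,0,1.6],[0,0,0]]
    - [[0,0,2.2],[0,0,0]]
    - [[0,0,2.35],[0,0,0]]
    - [[0,0,2.35],[0,0,0]]

```text
time_s: 2.32
tcp_pos: [0.4868, -0.1837, 0.0309]
eef_rot: [-3.047, 0.759, 0.008]
ft_force: [-0.6, -0.5, 0.3]
gripper_width: 0.0849
finger_force: 0.0
```

```bash
python3 -c "
from h import *
plan([.489,-.1843,.032],-118)"
```

```text
shift [ 0.055 -0.013 -0.027] turn [0.002 0.053 0.005]
t 2.32 tcp [ 0.4868 -0.1837  0.0309] yaw -118.0 tilt 0.32 F [-0.6 -0.5  0.3] M [ 0.05 -0.   -0.  ] w 0.0849 ff 0.0 j6 1.59
```

Call:
play_rows:
  series:
    - [[0.03,0,0],[0,0,0]]
    - [[0.03,0,0],[0,0,0]]
    - [[0.03,0,0],[0,0,0]]
    - [[0.03,0,0],[0,0,0]]
    - [[0.03,0,0],[0,0,0]]
    - [[0.03,0,0],[0,0,0]]
    - [[0.03,0,0],[0,0,0]]
    - [[0.03,0,0],[0,0,0]]
  gripper: 42
  grip_force: 25

```text
time_s: 2.98
tcp_pos: [0.491, -0.1863, 0.0358]
eef_rot: [3.047, -0.759, 0.007]
ft_force: [-0.4, -0.3, 5.4]
gripper_width: 0.0451
finger_force: 26.1
```

```bash
python3 -c "
from h import *
state()"
```

```text
t 2.98 tcp [ 0.491  -0.1863  0.0358] yaw -118.0 tilt 0.27 F [-0.4 -0.3  5.4] M [-0.05  0.06  0.03] w 0.0451 ff 26.1 j6 1.59
```

Call:
play_rows:
  series:
    - [[0,0,0],[0,0,0]]
    - [[0,0,-0.1],[0,0,0]]
    - [[0,0,-0.2],[0,0,0]]
    - [[0,0,-0.2],[0,0,0]]
    - [[0,0,-0.2],[0,0,0]]
  gripper: 85

```text
time_s: 3.4
tcp_pos: [0.4897, -0.1853, 0.0416]
eef_rot: [3.048, -0.759, 0.001]
ft_force: [0.8, 0.3, 0.4]
gripper_width: 0.0851
finger_force: 0.0
```

```bash
python3 -c "
from h import *
state()
p=eyes.get_image('top');state()"
```

```text
t 3.4 tcp [ 0.4897 -0.1853  0.0416] yaw -118.0 tilt 0.04 F [0.8 0.3 0.4] M [0.   0.01 0.02] w 0.0851 ff 0.0 j6 1.59
t 3.45 tcp [ 0.4896 -0.1852  0.0414] yaw -118.0 tilt 0.0 F [-0.4 -0.1  0.3] M [-0.01 -0.02  0.  ] w 0.0848 ff 0.0 j6 1.59
```

Call:
play_rows:
  series:
    - [[0,0,-0.2],[0,0,-1.19]]
    - [[0,0,-0.2],[0,0,-2.38]]
    - [[0,0,-0.2],[0,0,-3.57]]
    - [[0,0,-0.2],[0,0,-4.76]]
    - [[0,0,-0.2],[0,0,-5.95]]
    - [[0,0,-0.2],[0,0,-7.14]]
    - [[0,0,-0.2],[0,0,-8.33]]
    - [[0,0,-0.2],[0,0,-9.52]]
    - [[0,0,-0.2],[0,0,-10.7]]
    - [[0,0,-0.2],[0,0,-11.9]]
    - [[0,0,-0.2],[0,0,-13.1]]
    - [[0,0,-0.2],[0,0,-14.25]]

```text
time_s: 4.45
tcp_pos: [0.4894, -0.1851, 0.049]
eef_rot: [-2.749, -1.52, 0.001]
ft_force: [0.1, 0.3, -0.3]
gripper_width: 0.085
finger_force: 0.0
```

Call:
play_rows:
  series:
    - [[0,0,0.1],[0,0,-0.75]]
    - [[0,0,0.3],[0,0,-0.75]]
    - [[0,0,0.42],[0,0,-0.75]]
    - [[0,0,0.42],[0,0,-0.75]]
    - [[0,0,0.42],[0,0,-0.75]]

```text
time_s: 4.87
tcp_pos: [0.489, -0.1849, 0.0316]
eef_rot: [-2.692, -1.616, 0.002]
ft_force: [-0.7, -0.1, 0.3]
gripper_width: 0.0848
finger_force: 0.0
```

Call:
play_rows:
  series:
    - [[0,0,0],[0,0,0]]
    - [[0,0,0],[0,0,0]]
    - [[0,0,0],[0,0,0]]
    - [[0,0,0],[0,0,0]]
    - [[0,0,0],[0,0,0]]
    - [[0,0,0],[0,0,0]]
    - [[0,0,0],[0,0,0]]
    - [[0,0,0],[0,0,0]]
  gripper: 42
  grip_force: 40

```text
time_s: 5.53
tcp_pos: [0.49, -0.1855, 0.0332]
eef_rot: [2.692, 1.618, 0.001]
ft_force: [0.6, 0.1, 2.8]
gripper_width: 0.0452
finger_force: 41.9
```

```bash
python3 -c "
from h import *
state()
p=eyes.get_image('top');state()
im=p['pixels']
cv2.imwrite('pics/g1.png',cv2.resize(im[248:328,331:411],(560,560),interpolation=cv2.INTER_CUBIC))"
```

```text
t 5.53 tcp [ 0.49   -0.1855  0.0332] yaw -28.0 tilt 0.08 F [0.6 0.1 2.8] M [ 0.04 -0.01  0.02] w 0.0452 ff 41.9 j6 0.02
t 5.58 tcp [ 0.49   -0.1855  0.0332] yaw -28.0 tilt 0.08 F [-0.3 -0.2  4. ] M [ 0.02  0.05 -0.03] w 0.0449 ff 42.0 j6 0.02
```

```bash
python3 -c "
from h import *
plan([.5836,.0192,.165],-28)"
```

```text
shift [ 5.615 -0.33  -3.296] turn [0.013 0.    0.004]
t 5.58 tcp [ 0.49   -0.1855  0.0332] yaw -28.0 tilt 0.08 F [-0.3 -0.2  4. ] M [ 0.02  0.05 -0.03] w 0.0449 ff 42.0 j6 0.02
```

Call:
play_rows:
  series:
    - [[0,0,-0.4],[0,0,0]]
    - [[0,0,-1.2],[0,0,0]]
    - [[0,0,-2.1],[0,0,0]]
    - [[0,0,-2.9],[0,0,0]]
    - [[0,0,-3.3],[0,0,0]]
    - [[0,0,-3.3],[0,0,0]]

```text
time_s: 6.08
tcp_pos: [0.4917, -0.1863, 0.169]
eef_rot: [2.686, 1.615, 0.007]
ft_force: [0.3, -0.1, -1.3]
gripper_width: 0.045
finger_force: 41.6
```

```bash
python3 -c "
from h import *
plan([.5836,.0192,.165],-28)"
```

```text
shift [ 5.614 -0.381  0.098] turn [ 0.082 -0.001  0.004]
t 6.08 tcp [ 0.4917 -0.1863  0.169 ] yaw -28.0 tilt 0.49 F [ 0.3 -0.1 -1.3] M [-0.   -0.04 -0.06] w 0.045 ff 41.6 j6 0.02
```

Call:
play_rows:
  series:
    - [[0.4,-0.02,0],[0,0,0]]
    - [[1.1,-0.07,0],[0,0,0]]
    - [[2.0,-0.12,0],[0,0,0]]
    - [[2.9,-0.17,0],[0,0,0]]
    - [[3.8,-0.22,0],[0,0,0]]
    - [[4.6,-0.27,0],[0,0,0]]
    - [[5.2,-0.31,0],[0,0,0]]
    - [[5.5,-0.33,0],[0,0,0]]
    - [[5.6,-0.33,0],[0,0,0]]
    - [[5.6,-0.33,0],[0,0,0]]
    - [[5.6,-0.33,0],[0,0,0]]
    - [[5.6,-0.33,0],[0,0,0]]

```text
time_s: 7.08
tcp_pos: [0.5825, 0.0173, 0.1641]
eef_rot: [2.694, 1.616, -0.002]
ft_force: [-0.1, -0.6, -0.3]
gripper_width: 0.045
finger_force: 41.6
```

```bash
python3 -c "
from h import *
plan([.5836,.0192,.165],-28)
s=eyes.get_image('scene');p=eyes.get_image('top')
for n,q in(('scene',s),('top',p)):
    o=sensors.get_obs(); t=o['tcp_pos']-[0,0,.0332]
    hsv=cv2.cvtColor(q['pixels'],cv2.COLOR_BGR2HSV); y=(hsv[...,0]>18)&(hsv[...,0]<36)&(hsv[...,1]>140)
    u,v=project(q,[t+[0,0,.028]])[0].astype(int); m=y[v-25:v+25,u-25:u+25]; a=np.argwhere(m); print(n,m.sum(),a.min(0)+[v-25,u-25],a.max(0)+[v-25,u-25])
    th=np.linspace(0,6.28,200); ring=np.c_[.028*np.cos(th),.028*np.sin(th),0*th]
    e=np.vstack([project(q,ring+t+[0,0,z]) for z in(.024,.029)]); print('pred',e.min(0),e.max(0))
    im=q['pixels'].copy(); S=8; c=cv2.resize(im[v-45:v+45,u-35:u+35],None,fx=S*.8,fy=S*.8,interpolation=cv2.INTER_CUBIC)
    def dr(pts,col):
        pp=((project(q,pts)-[u-35,v-45]+.5)*S*.8).astype(int)
        cv2.polylines(c,[pp],True,col,1)
    dr(ring+t+[0,0,.024],(0,0,255)); dr(ring+t+[0,0,.029],(0,0,255)); 
    dr(ring*26/28+[.5836,.0192,.116],(255,0,0)); dr(ring*15/28+t+[0,0,.0],(0,255,0))
    cv2.imwrite('pics/o_%s.png'%n,c)
a=cv2.imread('pics/o_scene.png');b=cv2.imread('pics/o_top.png');cv2.imwrite('pics/o.png',cv2.resize(np.hstack([a,b]),(800,514)))
"
```

```text
shift [ 0.056  0.002 -0.023] turn [-0.005  0.011 -0.014]
t 7.08 tcp [0.5825 0.0173 0.1641] yaw -28.1 tilt 0.07 F [-0.1 -0.6 -0.3] M [-0.01  0.04 -0.04] w 0.045 ff 41.6 j6 0.42
scene 238 [234 276] [265 297]
pred [274.0317534  235.16028159] [301.92439417 258.82507576]Traceback (most recent call last):
  File "<string>", line 8, in <module>
    u,v=project(q,[t+[0,0,.028]])[0].astype(int); m=y[v-25:v+25,u-25:u+25]; a=np.argwhere(m); print(n,m.sum(),a.min(0)+[v-25,u-25],a.max(0)+[v-25,u-25])
                                                                                                              ~~~~~^^^
    return umr_minimum(a, axis, None, out, keepdims, initial, where)
ValueError: zero-size array to reduction operation minimum which has no identity
```

```bash
cat > ov.py <<'E'
from h import *
import sys
def overlay(name,off=.0332,N=(.5836,.0192)):
    q=eyes.get_image('scene'); t=sensors.get_obs()['tcp_pos']-[0,0,off]
    u,v=project(q,[t+[0,0,.02]])[0].astype(int); S=10
    th=np.linspace(0,6.28,200); ring=np.c_[np.cos(th),np.sin(th),0*th]
    c=cv2.resize(q['pixels'][v-28:v+32,u-35:u+35],None,fx=S,fy=S,interpolation=cv2.INTER_CUBIC)
    def dr(pts,col): cv2.polylines(c,[((project(q,pts)-[u-35,v-28]+.5)*S).astype(int)],True,col,1)
    for z in(.024,.029): dr(ring*.028+t+[0,0,z],(0,0,255))
    dr(ring*.026+[*N,.116],(255,0,0)); dr(ring*.026+[*N,.112],(255,255,0)); dr(ring*.0125+t,(0,255,0))
    cv2.imwrite('pics/%s.png'%name,c); state()
if __name__=="__main__": overlay(sys.argv[1])
E
python3 ov.py o1
```

```text
t 7.23 tcp [0.5828 0.0176 0.1647] yaw -28.1 tilt 0.02 F [ 0.2 -0.1 -1.5] M [ 0.03  0.03 -0.01] w 0.045 ff 41.6 j6 0.42
```

View pics/o1.png

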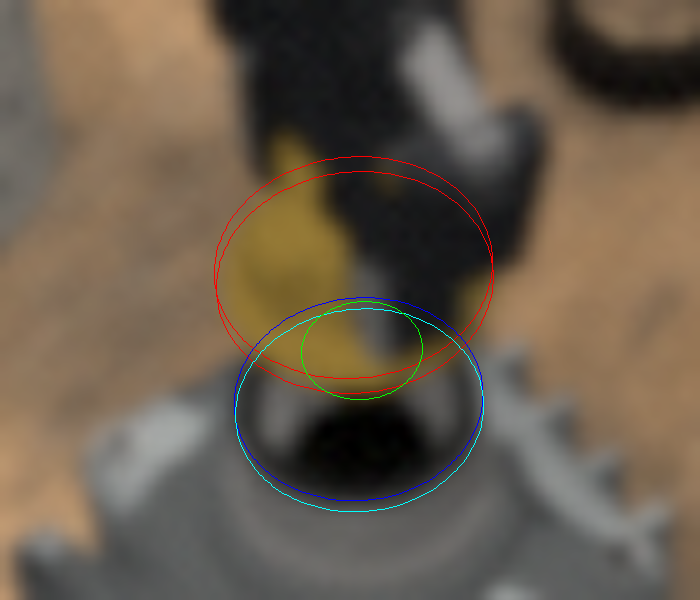

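The overlay shows the held cap (flange spans px 228–487) about centred on the neck's seal ring (px 243–472). The model errors are under 1 px and shared by both. I'll correct slightly and lower the cap gently.

Call:
play_rows:
  series:
    - [[0.055,0,0.1],[0,0,0]]
    - [[0.055,0,0.25],[0,0,0]]
    - [[0.055,0,0.4],[0,0,0]]
    - [[0.055,0,0.5],[0,0,0]]
    - [[0.055,0,0.58],[0,0,0]]
    - [[0.055,0,0.64],[0,0,0]]
    - [[0.055,0,0.7],[0,0,0]]
    - [[0.055,0,0.7],[0,0,0]]

```text
time_s: 7.9
tcp_pos: [0.5839, 0.0208, 0.1359]
eef_rot: [-2.692, -1.619, 0.001]
ft_force: [0.1, 0.6, -2.9]
gripper_width: 0.0449
finger_force: 41.6
```

```bash
python3 -c "
from h import *
state()"
```

```text
t 7.9 tcp [0.5839 0.0208 0.1359] yaw -28.0 tilt 0.04 F [ 0.1  0.6 -2.9] M [ 0.03  0.01 -0.04] w 0.0449 ff 41.6 j6 0.43
```

Call:
play_rows:
  series:
    - [[0,0,0.04],[0,0,0]]
    - [[0,0,0.08],[0,0,0]]
    - [[0,0,0.12],[0,0,0]]
    - [[0,0,0.16],[0,0,0]]
    - [[0,0,0.2],[0,0,0]]
    - [[0,0,0.2],[0,0,0]]

```text
time_s: 8.4
tcp_pos: [0.5844, 0.0205, 0.1303]
eef_rot: [2.691, 1.618, 0.002]
ft_force: [-2.2, -1.6, 3.8]
gripper_width: 0.0451
finger_force: 42.1
```

```bash
python3 -c "
from h import *
state()"
```

```text
t 8.4 tcp [0.5844 0.0205 0.1303] yaw -28.0 tilt 0.1 F [-2.2 -1.6  3.8] M [-0.12  0.32 -0.05] w 0.0451 ff 42.1 j6 0.43
```

Call:
play_rows:
  series:
    - [[-0.015,0,0.04],[0,0,-0.5]]
    - [[-0.015,0,0.05],[0,0,-1]]
    - [[-0.015,0,0.05],[0,0,-1.5]]
    - [[-0.015,0,0.05],[0,0,-2]]
    - [[-0.015,0,0.05],[0,0,-2]]

```text
time_s: 8.82
tcp_pos: [0.5854, 0.0202, 0.1306]
eef_rot: [2.504, 1.891, 0.007]
ft_force: [-2.1, -0.8, 9.8]
gripper_width: 0.0447
finger_force: 42.7
```

```bash
python3 -c "
from h import *
state()"
```

```text
t 8.82 tcp [0.5854 0.0202 0.1306] yaw -15.9 tilt 0.35 F [-2.1 -0.8  9.8] M [-0.04  0.32 -0.  ] w 0.0447 ff 42.7 j6 0.21
```

Call:
play_rows:
  series:
    - [[0,-0.02,0],[0,0,-0.5]]
    - [[0,-0.02,0],[0,0,-1]]
    - [[0,-0.02,0],[0,0,-1.5]]
    - [[0,-0.02,0],[0,0,-2]]
    - [[0,-0.02,0],[0,0,-2]]

```text
time_s: 9.23
tcp_pos: [0.5851, 0.0204, 0.131]
eef_rot: [2.292, 2.141, 0.008]
ft_force: [-1.1, -0.8, 9.7]
gripper_width: 0.0449
finger_force: 42.8
```

```bash
python3 -c "
from h import *
state()"
```

```text
t 9.23 tcp [0.5851 0.0204 0.131 ] yaw -3.9 tilt 0.42 F [-1.1 -0.8  9.7] M [-0.05  0.28  0.03] w 0.0449 ff 42.8 j6 0.01
```

Call:
play_rows:
  series:
    - [[0,0,0],[0,0,-0.5]]
    - [[0,0,0],[0,0,-1]]
    - [[0,0,0],[0,0,-1.5]]
    - [[0,0,0],[0,0,-2]]
    - [[0,0,0],[0,0,-2]]

```text
time_s: 9.65
tcp_pos: [0.5851, 0.0204, 0.1313]
eef_rot: [2.055, 2.368, 0.007]
ft_force: [-1.4, -0.3, 11.4]
gripper_width: 0.0446
finger_force: 42.9
```

```bash
python3 -c "
from h import *
state()"
```

```text
t 9.65 tcp [0.5851 0.0204 0.1313] yaw 8.1 tilt 0.44 F [-1.4 -0.3 11.4] M [-0.06  0.39  0.02] w 0.0446 ff 42.9 j6 -0.2
```

Call:
play_rows:
  series:
    - [[0,0,0],[0,0,-0.5]]
    - [[0,0,0],[0,0,-1]]
    - [[0,0,0],[0,0,-1.5]]
    - [[0,0,0],[0,0,-1.5]]

```text
time_s: 9.98
tcp_pos: [0.5851, 0.02, 0.1315]
eef_rot: [1.862, 2.522, 0.006]
ft_force: [-1.6, -0.3, 11.9]
gripper_width: 0.0449
finger_force: 43.0
```

```bash
python3 -c "
from h import *
state()"
```

```text
t 9.98 tcp [0.5851 0.02   0.1315] yaw 17.1 tilt 0.45 F [-1.6 -0.3 11.9] M [-0.15  0.39  0.02] w 0.0449 ff 43.0 j6 -0.36
```

Call:
play_rows:
  series:
    - [[0,0,0],[0,0,-0.5]]
    - [[0,0,0],[0,0,-1]]
    - [[0,0,0],[0,0,-1.5]]
    - [[0,0,0],[0,0,-1.5]]

```text
time_s: 10.32
tcp_pos: [0.585, 0.0194, 0.131]
eef_rot: [1.659, 2.659, 0.003]
ft_force: [-1.2, -2.0, 10.9]
gripper_width: 0.0447
finger_force: 42.8
```

```bash
python3 -c "
from h import *
state()"
```

```text
t 10.32 tcp [0.585  0.0194 0.131 ] yaw 26.1 tilt 0.44 F [-1.2 -2.  10.9] M [-0.4   0.2  -0.05] w 0.0447 ff 42.8 j6 -0.52
```

Call:
play_rows:
  series:
    - [[0,0,0],[0,0,-0.5]]
    - [[0,0,0],[0,0,-1]]
    - [[0,0,0],[0,0,-1.5]]
    - [[0,0,0],[0,0,-1.5]]

```text
time_s: 10.65
tcp_pos: [0.5833, 0.0204, 0.1268]
eef_rot: [1.449, 2.786, 0.001]
ft_force: [0.4, -0.4, -1.5]
gripper_width: 0.0448
finger_force: 41.7
```

```bash
python3 -c "
from h import *
state()"
```

```text
t 10.65 tcp [0.5833 0.0204 0.1268] yaw 35.1 tilt 0.07 F [ 0.4 -0.4 -1.5] M [-0.09 -0.16  0.03] w 0.0448 ff 41.7 j6 -0.67
```

It dropped in: z fell about 4 mm and the contact force went to zero. I'll press down to seat it on the starts.

Call:
play_rows:
  series:
    - [[0,0,0.03],[0,0,0]]
    - [[0,0,0.06],[0,0,0]]
    - [[0,0,0.09],[0,0,0]]
    - [[0,0,0.09],[0,0,0]]
    - [[0,0,0.09],[0,0,0]]

```text
time_s: 11.07
tcp_pos: [0.5835, 0.0202, 0.1255]
eef_rot: [1.45, 2.784, 0.001]
ft_force: [-2.8, -0.8, 7.0]
gripper_width: 0.045
finger_force: 42.7
```

```bash
python3 -c "
from h import *
state()"
```

```text
t 11.07 tcp [0.5835 0.0202 0.1255] yaw 35.0 tilt 0.14 F [-2.8 -0.8  7. ] M [-0.13  0.42  0.03] w 0.045 ff 42.7 j6 -0.67
```

Call:
play_rows:
  series:
    - [[0,0,0],[0,0,0.6]]
    - [[0,0,0.005],[0,0,1.2]]
    - [[0,0,0.01],[0,0,1.8]]
    - [[0,0,0.012],[0,0,2.4]]
    - [[0,0,0.015],[0,0,3]]
    - [[0,0,0.017],[0,0,3.6]]
    - [[0,0,0.02],[0,0,4.2]]
    - [[0,0,0.02],[0,0,4.8]]
    - [[0,0,0.02],[0,0,4.8]]

```text
time_s: 11.82
tcp_pos: [0.5841, 0.0206, 0.1246]
eef_rot: [2.099, 2.333, 0.004]
ft_force: [-0.3, -0.2, 7.3]
gripper_width: 0.0452
finger_force: 42.5
```

```bash
python3 -c "
from h import *
state()"
```

```text
t 11.82 tcp [0.5841 0.0206 0.1246] yaw 6.1 tilt 0.23 F [-0.3 -0.2  7.3] M [ 0.01  0.13 -0.11] w 0.0452 ff 42.5 j6 -0.17
```

Call:
play_rows:
  series:
    - [[0,0,0.005],[0,0,0.5]]
    - [[0,0,0.01],[0,0,1]]
    - [[0,0,0.012],[0,0,1.5]]
    - [[0,0,0.012],[0,0,2]]
    - [[0,0,0.012],[0,0,2]]
    - [[0,0,0.012],[0,0,2]]

```text
time_s: 12.32
tcp_pos: [0.5843, 0.0206, 0.1243]
eef_rot: [2.33, 2.103, 0.005]
ft_force: [-1.2, 0.1, 6.3]
gripper_width: 0.0448
finger_force: 42.5
```

```bash
python3 -c "
from h import *
state()"
```

```text
t 12.32 tcp [0.5843 0.0206 0.1243] yaw -5.8 tilt 0.25 F [-1.2  0.1  6.3] M [ 0.06  0.05 -0.04] w 0.0448 ff 42.5 j6 0.04
```

Call:
play_rows:
  series:
    - [[0,0,0.005],[0,0,0.5]]
    - [[0,0,0.01],[0,0,1]]
    - [[0,0,0.01],[0,0,1.5]]
    - [[0,0,0.01],[0,0,1.5]]
    - [[0,0,0.01],[0,0,1.5]]

```text
time_s: 12.73
tcp_pos: [0.5845, 0.0206, 0.1242]
eef_rot: [2.487, 1.914, 0.006]
ft_force: [-0.2, -0.5, 7.2]
gripper_width: 0.0449
finger_force: 42.6
```

```bash
python3 -c "
from h import *
state()"
```

```text
t 12.73 tcp [0.5845 0.0206 0.1242] yaw -14.8 tilt 0.29 F [-0.2 -0.5  7.2] M [-0.01  0.11 -0.09] w 0.0449 ff 42.6 j6 0.2
```

Call:
play_rows:
  series:
    - [[0,0,0.005],[0,0,0.5]]
    - [[0,0,0.007],[0,0,1]]
    - [[0,0,0.007],[0,0,1]]
    - [[0,0,0.007],[0,0,1]]

```text
time_s: 13.07
tcp_pos: [0.5846, 0.0205, 0.1241]
eef_rot: [2.584, 1.781, 0.007]
ft_force: [-0.7, 1.4, 7.7]
gripper_width: 0.0449
finger_force: 42.7
```

```bash
python3 -c "
from h import *
state()
for _ in range(4): eyes.get_image('scene'); print(sensors.get_obs()['moment'].round(3))"
```

```text
t 13.07 tcp [0.5846 0.0205 0.1241] yaw -20.9 tilt 0.32 F [-0.7  1.4  7.7] M [ 0.05  0.19 -0.07] w 0.0449 ff 42.7 j6 0.3
[ 0.008  0.117 -0.104]
[ 0.05   0.099 -0.11 ]
[ 0.057  0.188 -0.085]
[-0.068  0.131 -0.116]
```

Call:
play_rows:
  series:
    - [[0,0,0.005],[0,0,0.5]]
    - [[0,0,0.007],[0,0,1]]
    - [[0,0,0.007],[0,0,1]]
    - [[0,0,0.007],[0,0,1]]

```text
time_s: 13.6
tcp_pos: [0.5848, 0.0205, 0.1241]
eef_rot: [2.674, 1.643, 0.008]
ft_force: [-0.8, -0.1, 9.0]
gripper_width: 0.0448
finger_force: 42.7
```

```bash
python3 -c "
from h import *
state()
for _ in range(4): eyes.get_image('scene'); print(sensors.get_obs()['moment'].round(3))"
```

```text
t 13.6 tcp [0.5848 0.0205 0.1241] yaw -26.8 tilt 0.34 F [-0.8 -0.1  9. ] M [ 0.05  0.11 -0.03] w 0.0448 ff 42.7 j6 0.41
[ 0.039  0.137 -0.122]
[ 0.049  0.144 -0.072]
[ 0.089  0.127 -0.058]
[ 0.04   0.129 -0.074]
```

Call:
play_rows:
  series:
    - [[0,0,-0.04],[0,0,0]]
    - [[0,0,-0.08],[0,0,0]]
    - [[0,0,-0.11],[0,0,0]]
    - [[0,0,-0.11],[0,0,0]]
    - [[0,0,-0.11],[0,0,0]]

```text
time_s: 14.22
tcp_pos: [0.5847, 0.0205, 0.1244]
eef_rot: [2.675, 1.645, 0.005]
ft_force: [6.0, 1.1, -3.6]
gripper_width: 0.045
finger_force: 42.5
```

```bash
python3 -c "
from h import *
state()
for _ in range(3): eyes.get_image('scene'); print(sensors.get_obs()['moment'].round(3),sensors.get_obs()['ft_force'].round(1))"
```

```text
t 14.22 tcp [0.5847 0.0205 0.1244] yaw -26.8 tilt 0.21 F [ 6.   1.1 -3.6] M [-0.06 -1.22 -0.13] w 0.045 ff 42.5 j6 0.41
[-0.023 -1.235 -0.045] [ 6.7 -0.  -3.4]
[-0.035 -1.174 -0.061] [ 6.4 -0.5 -3.6]
[-0.141 -1.187 -0.053] [ 6.9  0.8 -3.8]
```

Call:
play_rows:
  series:
    - [[0,0,0.02],[0,0,0.4]]
    - [[0,0,0.04],[0,0,0.8]]
    - [[0,0,0.04],[0,0,1.0]]
    - [[0,0,0.04],[0,0,1.0]]

```text
time_s: 14.7
tcp_pos: [0.5841, 0.0202, 0.1242]
eef_rot: [2.756, 1.503, 0.004]
ft_force: [4.4, -0.9, 2.2]
gripper_width: 0.0448
finger_force: 43.1
```

```bash
python3 -c "
from h import *
state()
for _ in range(3): eyes.get_image('scene'); print(sensors.get_obs()['moment'].round(3),sensors.get_obs()['ft_force'].round(1))"
```

```text
t 14.7 tcp [0.5841 0.0202 0.1242] yaw -32.8 tilt 0.18 F [ 4.4 -0.9  2.2] M [-0.19 -0.77  0.1 ] w 0.0448 ff 43.1 j6 0.51
[-0.171 -0.855  0.065] [ 4.5 -0.7  2.2]
[-0.222 -0.919  0.042] [ 4.6 -0.9  2.2]
[-0.199 -0.946  0.092] [ 5.1 -0.9  2.4]
```

Call:
play_rows:
  series:
    - [[0.01,0.015,0],[0,0,0.3]]
    - [[0.02,0.03,0],[0,0,0.6]]
    - [[0.02,0.03,0],[0,0,0.6]]
    - [[0.02,0.03,0],[0,0,0.6]]

```text
time_s: 15.18
tcp_pos: [0.5843, 0.0201, 0.124]
eef_rot: [2.803, 1.418, -0.001]
ft_force: [2.1, -3.2, 5.4]
gripper_width: 0.0449
finger_force: 43.4
```

```bash
python3 -c "
from h import *
state()
for _ in range(3): eyes.get_image('scene'); print(sensors.get_obs()['moment'].round(3),sensors.get_obs()['ft_force'].round(1))"
```

```text
t 15.18 tcp [0.5843 0.0201 0.124 ] yaw -36.3 tilt 0.04 F [ 2.1 -3.2  5.4] M [-0.4  -0.2   0.05] w 0.0449 ff 43.4 j6 0.57
[-0.353 -0.261  0.025] [ 1.6 -1.5  5.8]
[-0.385 -0.301  0.012] [ 0.9 -1.6  5.4]
[-0.399 -0.251  0.039] [ 1.6 -2.3  5.1]
```

Call:
play_rows:
  series:
    - [[0,0,-0.05],[0,0,0]]
    - [[0,0,-0.07],[0,0,0]]
    - [[0,0,-0.07],[0,0,0]]
    - [[0,0,-0.07],[0,0,0]]

```text
time_s: 15.67
tcp_pos: [0.5843, 0.0201, 0.1241]
eef_rot: [-2.804, -1.417, 0.002]
ft_force: [4.5, -2.8, -3.4]
gripper_width: 0.0451
finger_force: 42.6
```

```bash
python3 -c "
from h import *
state()
for _ in range(3): eyes.get_image('scene'); print(sensors.get_obs()['moment'].round(3),sensors.get_obs()['ft_force'].round(1))"
```

```text
t 15.67 tcp [0.5843 0.0201 0.1241] yaw -36.4 tilt 0.09 F [ 4.5 -2.8 -3.4] M [-0.48 -1.04  0.08] w 0.0451 ff 42.6 j6 0.57
[-0.465 -1.021  0.05 ] [ 5.2 -2.2 -4.2]
[-0.462 -1.053  0.067] [ 5.  -1.7 -3. ]
[-0.498 -1.008  0.105] [ 4.1 -3.  -4.2]
```

With the press taken off, the thread holds the cap with its nose about 21.1 mm below the rim, which is snug. I'll release it and retreat.

Call:
play_rows:
  series:
    - [[0,0,0],[0,0,0]]
    - [[0,0,0],[0,0,0]]
    - [[0,0,0],[0,0,0]]
    - [[0,0,0],[0,0,0]]
    - [[0,0,-0.3],[0,0,0]]
    - [[0,0,-0.9],[0,0,0]]
    - [[0,0,-1.6],[0,0,0]]
    - [[0,0,-2.4],[0,0,0]]
    - [[-0.9,0,-2.8],[0,0,0]]
    - [[-1.8,0,-3],[0,0,0]]
    - [[-2.7,0,-3],[0,0,0]]
    - [[-3.5,0,-3],[0,0,0]]
  gripper: 85

```text
time_s: 16.82
tcp_pos: [0.5006, -0.0934, 0.249]
eef_rot: [2.801, 1.417, 0.004]
ft_force: [0.0, -0.1, 0.0]
gripper_width: 0.0849
finger_force: 0.0
```

Call:
play_rows:
  series:
    - [[-0.9,0,0],[0,0,0]]
    - [[-1.8,0,0],[0,0,0]]
    - [[-2.3,0,0],[0,0,0]]
    - [[-2.3,0,0],[0,0,0]]

```text
time_s: 17.15
tcp_pos: [0.4448, -0.169, 0.2479]
eef_rot: [2.805, 1.409, -0.001]
ft_force: [1.2, 0.6, 0.2]
gripper_width: 0.0848
finger_force: 0.0
```

```bash
python3 -c "
from h import *
state()
p=eyes.get_image('top');s=eyes.get_image('scene')
hsv=cv2.cvtColor(p['pixels'],cv2.COLOR_BGR2HSV); y=(hsv[...,0]>18)&(hsv[...,0]<36)&(hsv[...,1]>140)
a=np.argwhere(y[215:265,250:300]); c=((a.min(0)+a.max(0))/2)[::-1]+[250,215]; print(len(a),c,onplane(p,c,.12)[0])
w=cloud(p)[215:265,250:300][y[215:265,250:300]]; print(np.nanpercentile(w[:,2],[5,20,50,80,97]).round(4))
cv2.imwrite('pics/f.png',np.hstack([cv2.resize(q[r:r+50,l:l+50],(400,400),interpolation=cv2.INTER_CUBIC) for q,r,l in((p['pixels'],213,248),(s['pixels'],230,264))]))
"
```

```text
t 17.15 tcp [ 0.4448 -0.169   0.2479] yaw -36.7 tilt 0.14 F [1.2 0.6 0.2] M [ 0.04 -0.    0.02] w 0.0848 ff 0.0 j6 0.16
573 [271.5 238.5] [0.58260726 0.02168946 0.12      ]
[0.1187 0.1206 0.1387 0.1426 0.1448]
```

View pics/f.png

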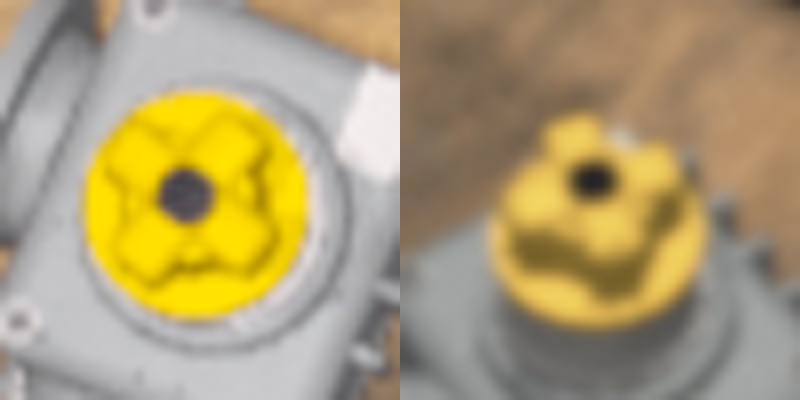

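The final pictures show the cap seated with its flange down on the seal. In the top view its hub is at crop (185,195) and its flange centre at crop (197,205). I'll check numerically that this offset is only perspective.

```bash
python3 -c "
from h import *
for n,r,l in(('top',213,248),('scene',230,264)):
    p=eyes.get_image(n); im=p['pixels'][r:r+50,l:l+50]
    hsv=cv2.cvtColor(im,cv2.COLOR_BGR2HSV); y=((hsv[...,0]>18)&(hsv[...,0]<36)&(hsv[...,1]>120)).astype(np.uint8)
    k,lab,st,ce=cv2.connectedComponentsWithStats(y); i=1+np.argmax(st[1:,4]); cs,h=cv2.findContours((lab==i).astype(np.uint8),cv2.RETR_CCOMP,cv2.CHAIN_APPROX_NONE)
    out=max(cs,key=cv2.contourArea); hole=[c for c,g in zip(cs,h[0]) if g[3]>=0]; hole=max(hole,key=cv2.contourArea)
    (ex,ey),ax,_=cv2.fitEllipse(out); hc=hole[:,0].mean(0)
    print(n,'flange',np.array([ex+l,ey+r]).round(2),'hub',hc+[l,r],'upright pred from TCP',project(p,[[.5843,.0201,.1195],[.5843,.0201,.142]]).round(2).tolist())
state()
"
```

```text
top flange [271.9  238.27] hub [270.85 236.95] upright pred from TCP [[272.36, 237.68], [271.1, 236.55]]
scene flange [288.08 258.  ] hub [287.69230769 252.15384615] upright pred from TCP [[287.73, 258.42], [287.07, 252.02]]
t 17.35 tcp [ 0.4473 -0.1657  0.2469] yaw -36.3 tilt 0.06 F [-0.9  0.7 -0. ] M [-0.01  0.01 -0.04] w 0.0853 ff 0.0 j6 0.16
```

Measured hub-to-flange offsets match an upright cap in both views, to about half a pixel. I'm handing in.

```bash
python3 -c "
from workcell import order
print(order.finish_job())"
```

```text
the job is handed in; nothing more can be done
None
```

The leftmost yellow cap dropped into the thread and was screwed down snug on its seal, with its nose about 21 mm below the rim; it stands upright, is released, and the job is handed in (no verdict was returned).

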